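# Light the last candle of the wreath for its photograph

## Task

Get the wreath ready for its photograph: gently stand the loose wine-red candle upright in the middle of the empty brass plate on the wreath, then swivel and tilt the LED lamp's head so that it shines straight at the middle of that candle. Leave the bottle, the wire spool and the cutters standing or lying where they are.

Things in the scene. Friction and masses are not known exactly. Their poses are not given: they have to be found in the camera images.
- candle_mid (a point): Centre (half-way up) of the loose wine-red pillar candle: 50 mm diameter, 90 mm tall, about 0.16 kg, z axis up along the candle. It starts upright on the table between lamp and wreath.
- plate (a point): Centre of the top face of the empty flat brass candle plate (72 mm diameter, 68 mm above the table) on the wreath; x points outward from the wreath's middle, z up.
- wreath_mid (a point): Middle of the wreath, at table height: a fixed evergreen ring, tube about 60 mm thick, mean radius 90 mm, outer radius about 125 mm. Its four brass plates sit on the mean radius along +x (the empty one), +y, -x and -y; the last three carry fixed taupe candles (50 mm diameter, tops 158 mm above the table).
- head (a point): Centre of the lamp head, a flat black LED panel 180 mm wide (y), 120 mm high (z), 16 mm thick (x). Light leaves the pale face along this point's -x axis. The point lies 270 mm above the table where the swivel and tilt axes cross, so it never moves. Top and bottom edges are free and can be pinched across the thickness; the panel bears that firmly.
- yoke (a point): Middle of the cross bar of the U-shaped aluminium yoke that carries the head, 80 mm under the head's centre; turns with the swivel. 18 mm wide (x), 212 mm across (y); its arms stand 100 to 106 mm either side and end 6 mm above the tilt axis. Below it a fixed column and a round steel base of 65 mm radius, 20 mm high.
- swivel (a joint): Swivel angle of the lamp's yoke, rad, positive anticlockwise seen from above; at 0 the light faces the robot (world -x). Range -2.7 to 2.7. Stiff: friction about 0.18 N m, stays where it is left.
- tilt (a joint): Tilt angle of the lamp head in the yoke, rad: 0 is panel upright, light level; positive turns the light downward (its top edge goes forward, to the side that the light faces). Range -0.35 to 1.05. Stiff: friction about 0.22 N m, balanced, stays where it is left.
- bottle_mid (a point): Centre of a bystander: green bottle, 60 mm diameter, 220 mm tall, loose, upright, z axis up.
- spool_mid (a point): Centre of a bystander: copper-coloured wire spool, 60 mm diameter, 50 mm tall, loose, upright, z axis up.
- cutters: Bystander: cutters with red handles, about 150 mm long (x axis), 70 mm wide and 18 mm high, lying loose; origin on the underside at the pivot, jaws towards +x.
Things that resemble listed ones, but are neither listed nor needed, are in the scene too. There is more than one size of the part that bears candle_mid; the job needs the largest.

How it is judged:
By the outcome, as a careful person would: the job done as asked, in the order asked, and still so for the second after the job is handed in, with the robot touching nothing.
It also fails if it takes over 67 s, if anything falls off the work surface, if the arm or the gripper's body presses on something with over 40 N, if the wrist force passes 120 N, or if a joint passes its speed limit or range.

## Robot

A 6-joint arm with a two-finger parallel gripper is mounted at the origin on the work surface. World frame = base frame: x ahead of the robot, y to its left, z up, the work surface at z = 0. Lengths are in m, angles in rad, forces in N, time in s.
With the tool pointing down it reaches from about 0.375 to 0.975 m from the base axis. Payload 3.8 kg.
Tool frame: the origin (TCP) lies midway between the tips of the shut fingers; the grasp point (between the pads) lies 19 mm behind it; z points along the fingers, y is the line along which they close (so a half turn about z gives the same grasp; the last joint's range is limited). The gripper opens to 85 mm and grips with 20 to 120 N. Pads are 22 mm wide; open, the fingers measure 114 mm over their backs; the gripper's body (76 mm by 85 mm) begins 54 mm behind the grasp point. The pads swing forward as they close: fully open they stand 13 mm farther back than shut.
Start: joints at [-1.209, 0.264, 1.604, -0, 1.274, -0.037], TCP at [0.262, -0.622, 0.231] pointing down, gripper open.
Joint ranges: [-2.63, 2.63], [-0.94, 2.18], [0.31, 2.57], [-1.31, 4.45], [0, 2.66], [-2.55, 2.55]. Speed limits (rad/s): [2.57, 2.57, 3.14, 3.14, 3.14, 3.14].

## Interface

Orientations are given as a rotation vector (axis times angle).
In Python, from workcell import bot gives the robot as it stands.
- The arm moves only by the tool jog_arm, never from a script. Its argument "motion" is a list of rows, each a list of 5 numbers: the opening, from -1 (shut) to 1 (fully open), then the shift along the tool's x, y, z in mm, then the turn about the tool's z in degrees. In form: [[claw, x, y, z, twist], ...]. A call has 1 to 10 rows; each row shifts and turns the commanded pose from where the row before left it, along the tool's axes as they then stand; what a row does not reach is not made up. A row lasts 1/12 s, in which the tool goes at most 41.7 mm and 7.16 degrees, less where a joint would pass 70% of its speed; a pose out of reach is approached as far as the arm can. A call with a gripper value outside its range is refused whole. The fingers move at their own pace and stop on an object; "force" is the grip in N (left out, the last holds). Time passes only in rows, so rows that do not move let the fingers close. It gives the time, the measured TCP pose, the force, the opening and the grip force at its end, in the units of the state.
- bot.read_state(): the state, without advancing time (a new reading comes with each control period).
- bot.read_camera(name): name is "scene" or "top" or "wrist"; returns (picture, depth): 420x560x3 uint8, red, green, blue; 420x560 float32, m along the optical axis (not along the pixel's ray), 0 where there is no reading.
- bot.get_calibration(name): a dict with "vfov" (degrees; the focal length in pixels is half the picture's height over the tangent of half this angle, whatever the lens; pixels are square), "cx", "cy" (the principal point, pixels), "dist" ([k1, k2, p1, p2, k3] as OpenCV has them; the pictures are not rectified), "rvec" (rotation vector, rad) and "tvec" (3), from world to camera coordinates, as OpenCV has them; the wrist camera has in their place "tool_from_camera" (4x4, takes a point from camera to tool coordinates, whose origin is the TCP and whose axes are the flange's). Camera axes: x right, y down, z forward; pixel columns grow to the right and rows downward; lengths in m; the calibration is good to about 2 mm. A picture is of the moment at which its call begins: read the wrist's pose just before it. get_calibration takes no time and is no camera call.
- bot.finish_job(): hands the job in; it is judged then, once.
The state is a dict: "time": time; "q": joint angles; "joint_vel": joint speeds; "joint_torque": joint torques, N m; "tool_pos": TCP position; "tcp_rot": TCP orientation; "wrist_force": force on the tool from outside, world axes, zero at the start; "torque": the same for the moment, N m; "width": opening from 0.0 (shut) to 1.0 (fully open); "grip_force": force on a finger pad.
Only numpy, scipy, OpenCV 4.12 (cv2) and the standard library are available. Lean on these libraries where they do the work, as an engineer would, in place of code of your own. Each camera call takes 0.05 s, during which the arm holds its last target. There are 200 camera calls.

## Working session

There is one attempt and no reset: what is moved stays moved. The work goes in short steps, Python scripts to look and compute and a tool call to move; the robot and the scene stay as the last step left them, time stands still between calls to the robot, and variables do not carry over. Pictures are saved under pics/ and viewed, at most 10 in all, crops included, and the job is handed in when it is done.

Besides the shell and the picture viewer there is one more tool, called after "Call:" by a JSON object that holds its "fn" and its "kwargs". jog_arm: Moves the arm, as the interface text tells. Its arguments: {"type":"object","properties":{"motion":{"type":"array"},"force":{"type":"number"}},"required":["motion"]}

```bash
ls; mkdir -p pics; cat > h.py <<'E'
import numpy as np, cv2
from workcell import bot
def K(c,shape=(420,560)):
    f=shape[0]/2/np.tan(np.radians(c["vfov"])/2)
    return np.array([[f,0,c["cx"]],[0,f,c["cy"]],[0,0,1]])
def w2c(name,st=None):
    c=bot.get_calibration(name)
    if "rvec" in c:
        R=cv2.Rodrigues(np.array(c["rvec"],float))[0]; t=np.array(c["tvec"],float).ravel()
    else:
        T=np.eye(4);T[:3,:3]=cv2.Rodrigues(np.array(st["tcp_rot"],float))[0];T[:3,3]=st["tool_pos"]
        M=np.linalg.inv(T@np.array(c["tool_from_camera"]));R=M[:3,:3];t=M[:3,3]
    return c,R,t
def rays(name,px,st=None):
    c,R,t=w2c(name,st)
    u=cv2.undistortPoints(np.array(px,float).reshape(-1,1,2),K(c),np.array(c["dist"],float)).reshape(-1,2)
    d=np.c_[u,np.ones(len(u))]@R
    return -R.T@t,d
def onplane(name,px,z,st=None):
    o,d=rays(name,px,st); return o+d*((z-o[2])/d[:,2])[:,None]
def cloud(name,depth,st=None):
    h,w=depth.shape; v,u=np.mgrid[:h,:w]
    o,d=rays(name,np.c_[u.ravel(),v.ravel()],st)
    return (o+d*depth.ravel()[:,None]).reshape(h,w,3)
def snap(name,fn=None):
    st=bot.read_state(); p,d=bot.read_camera(name)
    if fn: cv2.imwrite("pics/"+fn,p[:,:,::-1]); np.savez("pics/"+fn+".npz",p=p,d=d)
    return st,p,d
E
python3 - <<'E'
from h import *
for n in("scene","top"):
    st,p,d=snap(n,n+"0.png"); c,R,t=w2c(n); print(n,c["vfov"],-R.T@t,R[2],(d>0).mean())
print(bot.get_calibration("wrist"));print(bot.read_state())
a=cv2.imread("pics/scene0.png");b=cv2.imread("pics/top0.png")
E
```

```text
pics
scene 52.70744629400416 [1.05549917 0.03321147 0.82242231] [-0.63834323 -0.02908234 -0.76920227] 0.9960586734693877
top 42.84527974483228 [0.34146627 0.0113213  1.30342458] [ 0.16564555  0.01333023 -0.98609526] 0.9961479591836735
{'vfov': 70.3739869202805, 'cx': 280.0901046274634, 'cy': 208.5092309462418, 'dist': array([0.00842377, 0.        , 0.        , 0.        , 0.        ]), 'tool_from_camera': array([[-7.52984818e-05, -9.46315221e-01, -3.23245259e-01,
         8.30680723e-02],
       [ 9.99999921e-01,  5.45274187e-05, -3.92576839e-04,
         1.03244059e-03],
       [ 3.89127168e-04, -3.23245264e-01,  9.46315142e-01,
        -1.42825788e-01],
       [ 0.00000000e+00,  0.00000000e+00,  0.00000000e+00,
         1.00000000e+00]])}
{'time': 0.1, 'q': array([-1.20889771e+00,  2.64712848e-01,  1.60527115e+00,  5.01747332e-06,
        1.27368162e+00, -3.69066898e-02]), 'joint_vel': array([-0.00105109, -0.00030763, -0.00322519,  0.00074265,  0.00152037,
       -0.0008254 ]), 'joint_torque': array([ 3.73553266e-04, -5.16707110e+01, -3.68590307e+01, -8.11646942e-05,
        6.30837225e-03,  1.11137015e-05]), 'tool_pos': array([ 0.26187253, -0.62140404,  0.2300447 ]), 'tcp_rot': array([-3.07733677e+00, -6.21891144e-01,  5.19021843e-04]), 'wrist_force': array([-0.13694469,  0.00879239, -0.52710561]), 'torque': array([ 0.01653961, -0.00250909,  0.07359401]), 'grip_force': 0.0, 'width': 0.9989178275092799}
```

View pics/scene0.png

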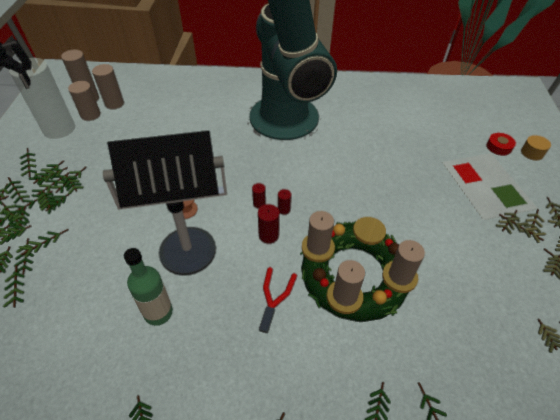

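View pics/top0.png

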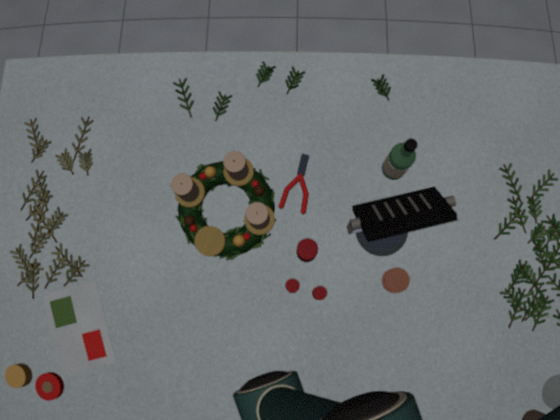

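The scene view shows the large red candle at (268,223), two small red ones beside it, the empty plate at (369,231), and the lamp with its back to that camera. In the top view the candle is at (307,250), the plate at (209,241) and the panel at (405,214). The spool is at (396,280), the cutters at (298,185) and the bottle at (400,158).

```bash
python3 - <<'E'
from h import *
D={n:np.load(f"pics/{n}0.png.npz") for n in("top","scene")}
np.set_printoptions(precision=4,suppress=True)
C={n:cloud(n,D[n]["d"]) for n in D}
P=np.concatenate([C[n].reshape(-1,3) for n in C]);COL=np.concatenate([D[n]["p"].reshape(-1,3) for n in D]).astype(int)
def cen(n,box,cond,nm):
    x0,y0,x1,y1=box; c=C[n][y0:y1,x0:x1].reshape(-1,3); k=D[n]["p"][y0:y1,x0:x1].reshape(-1,3).astype(int)
    m=cond(c,k); q=c[m]; mm=np.uint8(m.reshape(y1-y0,x1-x0))
    pts=q[:,:2].astype(np.float32); cc,r=cv2.minEnclosingCircle(pts)
    print(nm,m.sum(),"mean",q.mean(0),"med z",np.median(q[:,2]),"circ",np.array(cc),r)
    return q
for n in("top","scene"):
    print(n,"table z",np.median(C[n][300:350,180:230,2]) if n=="top" else np.median(C[n][340:400,200:260,2]))
cen("top",(285,225,330,275),lambda c,k:(c[:,2]>.08)&(c[:,2]<.1)&(k[:,0]>2*k[:,1]),"candle")
cen("scene",(245,195,290,250),lambda c,k:(c[:,2]>.084)&(c[:,2]<.1)&(k[:,0]>2*k[:,1]),"candle")
for b in((283,275,302,298),(310,283,330,303)): cen("top",b,lambda c,k:(c[:,2]>.01)&(k[:,0]>2*k[:,1]),"small")
cen("top",(188,220,230,262),lambda c,k:(c[:,2]>.06)&(c[:,2]<.074)&(k[:,0]>k[:,2]*1.8)&(k[:,1]>k[:,2]*1.3),"plate")
cen("scene",(345,210,395,250),lambda c,k:(c[:,2]>.06)&(c[:,2]<.074)&(k[:,0]>k[:,2]*1.8)&(k[:,1]>k[:,2]*1.3),"plate")
for b in((165,165,210,210),(215,145,260,190),(240,195,280,240)): cen("top",b,lambda c,k:(c[:,2]>.15)&(c[:,2]<.165),"taupe")
q=cen("top",(335,170,470,260),lambda c,k:(c[:,2]>.21)&(c[:,2]<.34),"panel top")
q2=cen("scene",(100,120,235,215),lambda c,k:(c[:,2]>.21)&(c[:,2]<.34)&(k.max(1)<60),"panel scene")
for q in (q,q2):
    m=np.median(q,0);u,s,v=np.linalg.svd(q-q.mean(0),full_matrices=False);print(s/np.sqrt(len(q)),v, q.min(0),q.max(0))
cen("top",(380,262,415,300),lambda c,k:(c[:,2]>.04)&(c[:,2]<.06),"spool")
cen("top",(375,135,420,185),lambda c,k:(c[:,2]>.17)&(c[:,2]<.24),"bottle")
cen("top",(275,150,312,217),lambda c,k:(c[:,2]>.006)&(c[:,2]<.03)&((k[:,0]>1.6*k[:,1])|(k.max(1)<90)),"cutters")
cen("top",(355,225,410,262),lambda c,k:(c[:,2]>.012)&(c[:,2]<.028),"base")
E
```

```text
top table z -0.000540681513136132
scene table z -0.00025680215997314626
candle 335 mean [ 0.4515 -0.0151  0.0889] med z 0.08882050009768605 circ [ 0.4518 -0.0148] 0.0238806065171957
candle 311 mean [ 0.4572 -0.014   0.0889] med z 0.08897044332026305 circ [ 0.4563 -0.0141] 0.025783879682421684
small 131 mean [0.3701 0.017  0.0603] med z 0.06020430179076541 circ [0.37   0.0171] 0.014947564341127872
small 129 mean [ 0.3542 -0.0457  0.0606] med z 0.06022655393993204 circ [ 0.3543 -0.0458] 0.014713654294610023
plate 704 mean [0.4721 0.2144 0.0672] med z 0.06718226576809572 circ [0.4801 0.2234] 0.05101538449525833
plate 747 mean [0.4781 0.2163 0.0671] med z 0.0671902934188896 circ [0.4844 0.2267] 0.05339960381388664
taupe 399 mean [0.5846 0.2645 0.157 ] med z 0.1571139470305689 circ [0.5857 0.2651] 0.025801213458180428
taupe 395 mean [0.6374 0.1498 0.1568] med z 0.15687485785660837 circ [0.6382 0.1497] 0.025536276400089264
taupe 408 mean [0.5217 0.0967 0.1568] med z 0.156730571290579 circ [0.5221 0.0966] 0.025342319160699844
panel top 3717 mean [ 0.5066 -0.1967  0.2822] med z 0.28283847354
[... 216 characters left out ...]
 [-0.6372 -0.1487  0.7562]
 [ 0.7301  0.1976  0.6541]] [ 0.4464 -0.3064  0.2105] [ 0.5735 -0.0946  0.3233]
[0.0529 0.0349 0.0019] [[ 0.2437 -0.9698 -0.0079]
 [ 0.6104  0.1597 -0.7759]
 [-0.7537 -0.1842 -0.6309]] [ 0.4586 -0.2989  0.214 ] [ 0.5743 -0.0959  0.3215]
spool 498 mean [ 0.3857 -0.2286  0.0491] med z 0.04932051093753642 circ [ 0.386 -0.229] 0.030128810554742813
bottle 182 mean [ 0.6631 -0.229   0.2098] med z 0.21743481372682538 circ [ 0.6653 -0.2313] 0.01386654656380415
cutters 508 mean [0.6211 0.0065 0.0121] med z 0.012126765405040318 circ [0.6222 0.005 ] 0.0766674131155014
base 623 mean [ 0.4744 -0.2025  0.018 ] med z 0.018110950626285538 circ [ 0.4992 -0.1992] 0.06311877816915512
```

```bash
cat >> h.py <<'E'
np.set_printoptions(precision=4,suppress=True)
def plan(xyz,yaw=None):
    """shift in current tool axes (mm) and twist (deg) to reach xyz with tool y axis at world angle yaw (mod pi)"""
    st=bot.read_state();R=cv2.Rodrigues(np.array(st["tcp_rot"]))[0]
    d=R.T@(np.array(xyz)-st["tool_pos"])*1000
    y=np.arctan2(R[1,1],R[0,1]); tw=None
    if yaw is not None: tw=-np.degrees((yaw-y+np.pi/2)%np.pi-np.pi/2)
    print("t",st["time"],"pos",st["tool_pos"],"tool x",R[:,0],"y",R[:,1],"yaw y deg",np.degrees(y),"q6",st["q"][5],"shift",d.round(1),"norm",np.linalg.norm(d),"twist",tw)
E
python3 -c "
from h import *
plan((.4525,-.0145,.23),np.pi/2)"
```

```text
t 0.1 pos [ 0.2619 -0.6214  0.23  ] tool x [0.9215 0.3883 0.0001] y [ 0.3883 -0.9215 -0.0021] yaw y deg -67.15021872809815 q6 -0.03690668980421365 shift [ 411.3 -485.3    1.1] norm 636.1378327840014 twist 22.849781271901833
```

Call:
{"fn": "jog_arm", "kwargs": {"motion": [[1, 0, 0, -40, 5.7], [1, 0, 0, -40, 5.7], [1, 0, 0, -40, 5.7], [1, 0, 0, -30, 5.75], [1, 12, -38, 0, 0], [1, 12, -38, 0, 0], [1, 12, -38, 0, 0], [1, 12, -38, 0, 0], [1, 12, -38, 0, 0], [1, 12, -38, 0, 0]]}}

```text
time: 0.93
tool_pos: [0.3341, -0.392, 0.3806]
tcp_rot: [-3.141, 0.001, 0.001]
wrist_force: [0.2, 0.6, 0.2]
width: 0.998
grip_force: 0.0
```

Call:
{"fn": "jog_arm", "kwargs": {"motion": [[1, 12, -38, 0, 0], [1, 12, -38, 0, 0], [1, 12, -38, 0, 0], [1, 12, -38, 0, 0], [1, 12, -38, 0, 0], [1, 12, -38, 0, 0], [1, 12, -38, 0, 0], [1, 12, -38, 0, 0], [1, 12, -38, 0, 0], [1, 10, -36, 0, 0]]}}

```text
time: 1.77
tool_pos: [0.4521, -0.0138, 0.381]
tcp_rot: [-3.141, -0.001, 0.0]
wrist_force: [1.5, -0.6, -0.3]
width: 1.001
grip_force: 0.0
```

```bash
python3 -c "
from h import *
plan((.4525,-.0145,.23),np.pi/2)"
```

```text
t 1.7667 pos [ 0.4521 -0.0138  0.381 ] tool x [ 1.      0.0004 -0.    ] y [ 0.0004 -1.     -0.0002] yaw y deg -89.97917361836363 q6 1.4846728849675246 shift [  0.4   0.7 151. ] norm 150.97833078066282 twist 0.020826381636392548
```

```bash
cat > look.py <<'E'
from h import *
import sys
def look(fn):
    st,p,d=snap("wrist",fn); C=cloud("wrist",d,st); k=p.astype(int)
    m=(C[...,2]>.07)&(C[...,2]<.3)&(k[...,0]>2*k[...,1])&(k[...,0]>2*k[...,2])
    pl=(abs(C[...,2]-.068)<.006)&(k[...,0]>k[...,2]*1.6)&(k[...,1]>k[...,2]*1.2)
    for nm,M in(("red",m),("brass",pl)):
        n,l,s,c=cv2.connectedComponentsWithStats(np.uint8(M))
        for i in range(1,n):
            if s[i,4]<150: continue
            q=C[l==i]; 
            top=q if nm=="brass" else q[q[:,2]>q[:,2].max()-.006]
            e=cv2.minEnclosingCircle(top[:,:2].astype(np.float32))
            pc=cv2.fitEllipse(max(cv2.findContours(np.uint8(l==i),0,1)[0],key=len)) if nm=="brass" else None
            print(nm,s[i,4],c[i],"mean",top.mean(0),"circ",np.array(e[0]),e[1], onplane("wrist",[pc[0]],.068,st) if pc else "")
look(sys.argv[1])
E
python3 look.py w1.png
```

```text
red 853 [281.4197 163.5193] mean [ 0.4553 -0.0173  0.0917] circ [ 0.4553 -0.0173] 0.02323754131793976 
brass 877 [168.1368  32.3649] mean [0.629  0.1357 0.0681] circ [0.6389 0.1485] 0.035889048129320145 [[0.6382 0.1474 0.068 ]]
brass 271 [107.6089  28.0849] mean [0.6336 0.2147 0.0696] circ [0.6355 0.2201] 0.017530353739857674 [[0.6354 0.2176 0.068 ]]
brass 957 [90.5946 67.7638] mean [0.5855 0.2482 0.068 ] circ [0.5865 0.2623] 0.035416264086961746 [[0.5876 0.2632 0.068 ]]
brass 264 [198.0076  60.8106] mean [0.5949 0.0984 0.0693] circ [0.5994 0.1018] 0.021341711282730103 [[0.5968 0.1001 0.068 ]]
brass 650 [214.7831 111.94  ] mean [0.5277 0.0803 0.0683] circ [0.5237 0.0947] 0.036070216447114944 [[0.5244 0.0965 0.068 ]]
brass 201 [ 94.6866 118.1443] mean [0.5191 0.2553 0.0696] circ [0.5182 0.2605] 0.013689043931663036 [[0.5187 0.2585 0.068 ]]
brass 1770 [131.461  150.2294] mean [0.4726 0.2102 0.0682] circ [0.4718 0.213 ] 0.03748801723122597 [[0.4728 0.2103 0.068 ]]
brass 203 [178.1626 148.7389] mean [0.4754 0.139  0.0696] circ [0.4754 0.1394] 0.017690958455204964 [[0.4749 0.1402 0.068 ]]
```

View pics/w1.png

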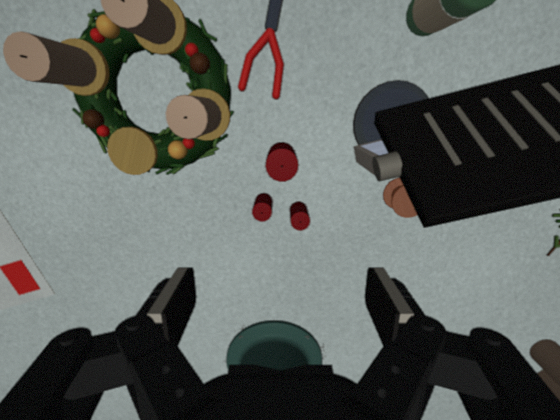

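The wrist view shows the candle at (281,163), the plate at (131,150), the two small candles at (262,207) and (300,215), and the panel at right. I'll descend and look again.

Call:
{"fn": "jog_arm", "kwargs": {"motion": [[1, 3, 3, 40, 0], [1, 0, 0, 40, 0], [1, 0, 0, 40, 0], [1, 0, 0, 20, 0], [1, 0, 0, 20, 0], [1, 0, 0, 10, 0], [1, 0, 0, 0, 0], [1, 0, 0, 0, 0]]}}

```text
time: 2.48
tool_pos: [0.455, -0.0192, 0.2113]
tcp_rot: [-3.142, 0.0, 0.001]
wrist_force: [0.4, -0.2, 0.8]
width: 0.998
grip_force: 0.0
```

```bash
python3 look.py w2.png | grep -v "e-9"; python3 -c "
from h import *
plan((.455,-.017,.046),np.pi/2)"
```

```text
red 2163 [276.5996 198.5668] mean [ 0.4548 -0.0173  0.0964] circ [ 0.4549 -0.0173] 0.0012820563279092312 
brass 1256 [78.9084 10.6553] mean [0.6126 0.1453 0.0679] circ [0.6204 0.1474] 0.0309933852404356 [[0.613  0.1453 0.068 ]]
brass 661 [143.7655  39.0045] mean [0.5919 0.0946 0.0697] circ [0.5947 0.101 ] 0.01811823435127735 [[0.5933 0.0974 0.068 ]]
brass 1741 [170.7341 118.116 ] mean [0.5277 0.0802 0.0682] circ [0.5238 0.0953] 0.03581162542104721 [[0.525  0.0961 0.068 ]]
brass 4331 [ 44.9887 176.8109] mean [0.473  0.209  0.0681] circ [0.4733 0.213 ] 0.039145760238170624 [[0.4733 0.2092 0.068 ]]
brass 363 [118.73   177.3884] mean [0.4732 0.1365 0.0701] circ [0.4767 0.1422] 0.01633446104824543 [[0.4726 0.1407 0.068 ]]
t 2.5333 pos [ 0.4559 -0.0192  0.2124] tool x [ 1.     -0.0002  0.0015] y [-0.0002 -1.      0.0001] yaw y deg -90.01157790397899 q6 1.474188193622344 shift [ -1.1  -2.3 166.4] norm 166.4598316173835 twist -0.01157790397898274
```

Call:
{"fn": "jog_arm", "kwargs": {"motion": [[1, -1, -2, 40, 0], [1, 0, 0, 40, 0], [1, 0, 0, 30, 0], [1, 0, 0, 25, 0], [1, 0, 0, 20, 0], [1, 0, 0, 11, 0], [1, 0, 0, 0, 0], [0.3, 0, 0, 0, 0], [0, 0, 0, 0, 0], [-0.2, 0, 0, 0, 0]], "force": 25}}

```text
time: 3.37
tool_pos: [0.4561, -0.0172, 0.0473]
tcp_rot: [3.141, -0.0, 0.006]
wrist_force: [0.4, 2.4, 2.2]
width: 0.606
grip_force: 1.6
```

Call:
{"fn": "jog_arm", "kwargs": {"motion": [[-0.4, 0, 0, 0, 0], [-0.6, 0, 0, 0, 0], [-1, 0, 0, 0, 0], [-1, 0, 0, 0, 0], [-1, 0, 0, 0, 0]]}}

```text
time: 3.78
tool_pos: [0.4562, -0.0172, 0.0473]
tcp_rot: [3.141, 0.0, 0.006]
wrist_force: [0.3, 0.1, 6.7]
width: 0.58
grip_force: 29.9
```

Call:
{"fn": "jog_arm", "kwargs": {"motion": [[-1, 0, 0, -5, 0], [-1, 0, 0, -15, 0], [-1, 0, 0, -25, 0], [-1, 0, 0, -30, 0], [-1, 0, 0, -30, 0], [-1, 0, 0, -30, 0], [-1, 0, 0, -20, 0], [-1, 0, 0, -15, 0], [-1, 0, -10, 0, 0], [-1, 0, -20, 0, 0]]}}

```text
time: 4.62
tool_pos: [0.4547, 0.0124, 0.2163]
tcp_rot: [3.141, -0.004, 0.004]
wrist_force: [0.2, 0.1, -0.7]
width: 0.578
grip_force: 29.6
```

Call:
{"fn": "jog_arm", "kwargs": {"motion": [[-1, 2, -25, 0, 0], [-1, 2, -30, 0, 0], [-1, 2, -30, 0, 0], [-1, 2, -30, 0, 0], [-1, 2, -30, 0, 0], [-1, 2, -25, 0, 0], [-1, 2, -15, 0, 0], [-1, 2, -8, 0, 0], [-1, 0, 0, 0, 0], [-1, 0, 0, 0, 0]]}}

```text
time: 5.45
tool_pos: [0.4693, 0.2058, 0.2143]
tcp_rot: [3.14, 0.002, -0.003]
wrist_force: [0.1, 0.2, -1.6]
width: 0.57
grip_force: 29.6
```

```bash
python3 look.py w3.png | grep -v "e-9"; python3 -c "
from h import *
plan((.473,.210,.12),np.pi/2)"
```

```text
red 14566 [279.6541 293.638 ] mean [0.4796 0.2049 0.2882] circ [0.4799 0.2049] 0.009395841509103775 
brass 490 [262.5837   9.051 ] mean [0.6288 0.2194 0.0689] circ [0.6306 0.2237] 0.02035609632730484 [[0.6282 0.2252 0.068 ]]
brass 1662 [343.0475  24.5313] mean [0.6179 0.1517 0.068 ] circ [0.634 0.149] 0.03538547828793526 [[0.6308 0.1485 0.068 ]]
brass 1725 [230.4986  72.7055] mean [0.5802 0.2489 0.0683] circ [0.5864 0.264 ] 0.0362015999853611 [[0.5887 0.2653 0.068 ]]
brass 610 [398.6869  58.4262] mean [0.5919 0.1022 0.0701] circ [0.5932 0.0989] 0.014370514079928398 [[0.5926 0.0998 0.068 ]]
brass 1618 [380.0278 131.8393] mean [0.5296 0.1108 0.068 ] circ [0.5243 0.0966] 0.035740017890930176 [[0.5252 0.0957 0.068 ]]
brass 441 [222.4218 143.3537] mean [0.5196 0.2593 0.0702] circ [0.5167 0.2612] 0.01502746157348156 [[0.5185 0.2607 0.068 ]]
brass 3054 [273.2855 184.5301] mean [0.4789 0.2115 0.0682] circ [0.4714 0.2116] 0.036384083330631256 [[0.4784 0.2113 0.068 ]]
brass 426 [341.     187.2512] mean [0.4767 0.1441 0.0696] circ [0.4738 0.1401] 0.01592421345412731 [[0.475  0.1427 0.068 ]]
t 5.5 pos [0.4695 0.2053 0.2145] tool x [ 1.      0.0001 -0.0014] y [ 0.0001 -1.      0.0011] yaw y deg -89.99602945493506 q6 1.9349174860024685 shift [ 3.7 -4.8 94.5] norm 94.66524705235325 twist 0.003970545064961379
```

View pics/w3.png

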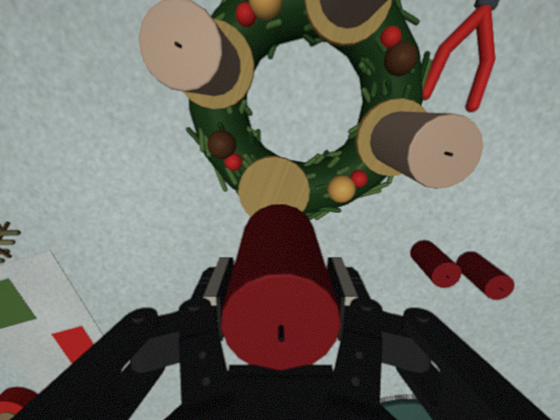

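The wrist view shows the candle held upright at (280,290) and the plate at (273,185). The plate centre is about (0.472, 0.212). Lowering now.

Call:
{"fn": "jog_arm", "kwargs": {"motion": [[-1, 3.5, -6, 10, 0], [-1, 0, 0, 20, 0], [-1, 0, 0, 20, 0], [-1, 0, 0, 15, 0], [-1, 0, 0, 10, 0], [-1, 0, 0, 8, 0], [-1, 0, 0, 6, 0], [-1, 0, 0, 4, 0], [-1, 0, 0, 2, 0], [-1, 0, 0, 0, 0]]}}

```text
time: 6.33
tool_pos: [0.4738, 0.212, 0.1204]
tcp_rot: [-3.142, 0.0, -0.0]
wrist_force: [-0.5, 0.7, -1.3]
width: 0.572
grip_force: 29.6
```

Call:
{"fn": "jog_arm", "kwargs": {"motion": [[-1, 0, 0, 1, 0], [-1, 0, 0, 0, 0]]}}

```text
time: 6.5
tool_pos: [0.4741, 0.2122, 0.1199]
tcp_rot: [-3.141, -0.0, -0.002]
wrist_force: [-0.8, -0.5, -1.2]
width: 0.576
grip_force: 29.6
```

Call:
{"fn": "jog_arm", "kwargs": {"motion": [[-1, 0, 0, 1.5, 0], [-1, 0, 0, 1, 0], [-1, 0, 0, 0, 0]]}}

```text
time: 6.75
tool_pos: [0.4736, 0.212, 0.1168]
tcp_rot: [-3.142, -0.0, -0.0]
wrist_force: [0.2, -0.2, 0.1]
width: 0.578
grip_force: 29.6
```

Call:
{"fn": "jog_arm", "kwargs": {"motion": [[-1, 0, 0, 1, 0], [-1, 0, 0, 0, 0]]}}

```text
time: 6.92
tool_pos: [0.4735, 0.2119, 0.1157]
tcp_rot: [3.142, 0.0, -0.0]
wrist_force: [0.1, -0.1, -0.9]
width: 0.576
grip_force: 29.6
```

Call:
{"fn": "jog_arm", "kwargs": {"motion": [[-1, 0, 0, 1, 0], [-1, 0, 0, 0, 0]]}}

```text
time: 7.08
tool_pos: [0.4738, 0.212, 0.1154]
tcp_rot: [-3.142, 0.0, -0.0]
wrist_force: [-1.3, -0.2, 2.5]
width: 0.578
grip_force: 29.6
```

Call:
{"fn": "jog_arm", "kwargs": {"motion": [[-1, 0, 0, 0.7, 0], [-1, 0, 0, 0, 0]]}}

```text
time: 7.25
tool_pos: [0.474, 0.2121, 0.1153]
tcp_rot: [-3.141, 0.0, -0.001]
wrist_force: [-2.1, -0.7, 6.6]
width: 0.575
grip_force: 28.8
```

Contact is confirmed. I'll release gradually; the pads swing back as they open.

Call:
{"fn": "jog_arm", "kwargs": {"motion": [[0.17, 0, 0, 0, 0], [0.2, 0, 0, 0, 0], [0.25, 0, 0, 0, 0], [0.35, 0, 0, 0, 0], [0.5, 0, 0, 0, 0], [0.7, 0, 0, 0, 0], [1, 0, 0, 0, 0], [1, 0, 0, 0, 0], [1, 0, 0, 0, 0]]}}

```text
time: 8.0
tool_pos: [0.4736, 0.212, 0.114]
tcp_rot: [-3.142, 0.0, 0.0]
wrist_force: [-0.4, -1.3, -1.3]
width: 0.993
grip_force: 0.0
```

Call:
{"fn": "jog_arm", "kwargs": {"motion": [[1, 0, 0, -5, 0], [1, 0, 0, -15, 0], [1, 0, 0, -30, 0], [1, 0, 0, -40, 0], [1, 0, 0, -40, 0], [1, 0, 0, -40, 0], [1, 0, 0, -30, 0], [1, 0, 0, -20, 0], [1, 0, 0, 0, 0], [1, 0, 0, 0, 0]]}}

```text
time: 8.83
tool_pos: [0.4743, 0.2123, 0.336]
tcp_rot: [-3.14, -0.0, -0.006]
wrist_force: [0.0, 1.0, -0.2]
width: 0.998
grip_force: 0.0
```

```bash
python3 look.py w4.png; python3 - <<'E'
from h import *
# candle, panel from both fixed cams
for n in("scene","top"):
    st,p,d=snap(n,n+"1.png");C=cloud(n,d);k=p.astype(int)
    m=(k[...,0]>2*k[...,1])&(C[...,2]>.15)&(C[...,2]<.168)&(C[...,1]>.15)
    q=C[m];print(n,m.sum(),q.mean(0))
plan((.4735,-.1,.37),.24)
E
```

```text
red 1750 [279.8846 182.8829] mean [0.4758 0.214  0.1605] circ [0.4738 0.2134] 0.02144918031990528 
brass 1014 [323.0947  46.8432] mean [0.6277 0.1588 0.0681] circ [0.6373 0.1506] 0.03706461191177368 [[0.6405 0.1483 0.068 ]]
brass 368 [274.5109  40.7391] mean [0.6343 0.2186 0.0695] circ [0.6341 0.2233] 0.021513955667614937 [[0.634  0.2206 0.068 ]]
brass 751 [251.1877  89.0453] mean [0.5796 0.2489 0.0683] circ [0.5864 0.2636] 0.035796795040369034 [[0.5885 0.2655 0.068 ]]
brass 307 [367.9837  77.7785] mean [0.5929 0.1011 0.0699] circ [0.5981 0.097 ] 0.01951499842107296 [[0.5942 0.0995 0.068 ]]
brass 802 [356.1334 129.5449] mean [0.5294 0.1104 0.068 ] circ [0.5249 0.0962] 0.036320608109235764 [[0.5249 0.0958 0.068 ]]
brass 254 [244.9803 138.9606] mean [0.5176 0.259  0.0696] circ [0.5133 0.2546] 0.02172008715569973 [[0.5148 0.2586 0.068 ]]
brass 630 [281.7095 160.9476] mean [0.4877 0.2095 0.0681] circ [0.4732 0.211 ] 0.03642290085554123 [[0.4715 0.211  0.068 ]]
brass 248 [330.5323 169.254 ] mean [0.4765 0.1417 0.0694] circ [0.4769 0.1359] 0.020834272727370262 [[0.477  0.1389 0.068 ]]
scene 370 [0.4761 0.2128 0.1568]
top 247 [0.4692 0.2065 0.157 ]
t 8.9833 pos [0.4726 0.2116 0.3319] tool x [ 1.     -0.     -0.0033] y [-0.     -1.      0.0013] yaw y deg -90.0017447874676 q6 1.9436051972808244 shift [  0.8 311.6 -37.7] norm 313.8924896077369 twist 76.24726812939262
```

View pics/w4.png

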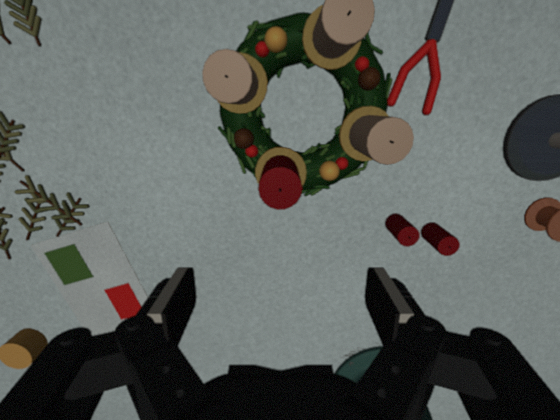

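The candle stands upright on the plate at (280,188). Next is the lamp.

Call:
{"fn": "jog_arm", "kwargs": {"motion": [[1, 0, 20, -20, 0], [1, 1, 35, -18, 0], [1, 1, 40, 0, 0], [1, 1, 40, 0, 0], [1, 1, 40, 0, 0], [1, 1, 40, 0, 0], [1, 0, 40, 0, 0], [1, 0, 25, 0, 0], [1, 0, 10, 0, 0], [1, 0, 0, 0, -6.75]]}}

```text
time: 9.82
tool_pos: [0.4778, -0.0801, 0.3699]
tcp_rot: [-3.136, -0.18, 0.006]
wrist_force: [0.1, 0.1, -1.1]
width: 0.999
grip_force: 0.0
```

Call:
{"fn": "jog_arm", "kwargs": {"motion": [[1, 0, 0, 0, -7], [1, 0, 0, 0, -7], [1, 0, 0, 0, -7], [1, 0, 0, 0, -7], [1, 0, 0, 0, -7], [1, 0, 0, 0, -7], [1, 0, 0, 0, -7], [1, 0, 0, 0, -7], [1, 0, 0, 0, -7], [1, 0, 0, 0, -7]]}}

```text
time: 10.65
tool_pos: [0.4781, -0.077, 0.3702]
tcp_rot: [-2.454, -1.957, 0.003]
wrist_force: [-0.8, -0.8, -0.6]
width: 0.998
grip_force: 0.0
```

Call:
{"fn": "jog_arm", "kwargs": {"motion": [[1, 0, 0, 0, -7], [1, 0, 0, 0, -7], [1, 0, 0, 0, -7], [1, 0, 0, 0, -6], [1, 0, 0, 0, 0], [1, 0, 0, 0, 0]]}}

```text
time: 11.15
tool_pos: [0.4782, -0.0773, 0.3707]
tcp_rot: [-1.941, -2.467, 0.001]
wrist_force: [0.4, 0.8, -0.1]
width: 1.005
grip_force: 0.0
```

```bash
python3 - <<'E'
from h import *
st,p,d=snap("wrist","w5.png");C=cloud("wrist",d,st)
q=C[(C[...,2]>.2)&(C[...,2]<.33)&(p.max(2)<70)]
u,s,v=np.linalg.svd(q-q.mean(0),full_matrices=False);print(len(q),q.mean(0),s/np.sqrt(len(q)),v)
m=(C[...,2]>.25)&(C[...,2]<.30)&(C[...,1]>-.15)&(p.max(2)>=70);print(C[m].mean(0),m.sum(),C[m].min(0),C[m].max(0))
plan((.4835,-.1,.37),.24)
E
```

```text
10392 [ 0.4994 -0.1622  0.2827] [0.0437 0.0327 0.0046] [[ 0.5448 -0.7544 -0.3662]
 [ 0.3981  0.617  -0.6789]
 [ 0.7381  0.224   0.6364]]
[ 0.4908 -0.1096  0.2754] 441 [ 0.462  -0.1498  0.2501] [ 0.5262 -0.0959  0.293 ]
t 11.2 pos [ 0.4783 -0.0775  0.371 ] tool x [-0.2354  0.9719  0.0011] y [ 0.9719  0.2354 -0.0017] yaw y deg 13.613442057771898 q6 -0.44977571852927256 shift [-23.1  -0.3   1. ] norm 23.152385075828978 twist -0.13754502536785368
```

View pics/w5.png

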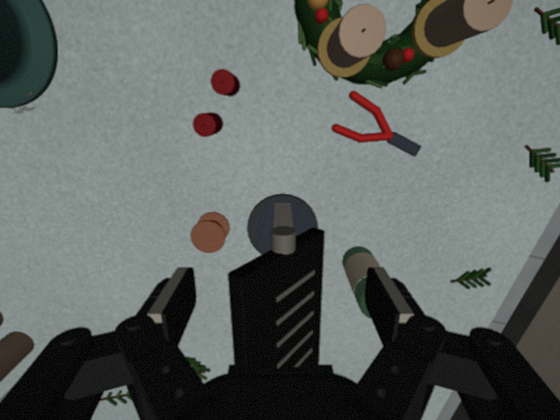

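The wrist view shows the panel from above, with its yoke arm and pivot boss at (284,240). Checking the boss profile.

```bash
python3 - <<'E'
from h import *
z=np.load("pics/w5.png.npz");st=bot.read_state();C=cloud("wrist",z["d"],st);p=z["p"]
c=np.array([.508,-.2005]);s=.24;ax=np.array([-np.sin(s),np.cos(s)]);tn=np.array([-np.cos(s),-np.sin(s)])
L=lambda v:np.r_[(v[:2]-c)@tn,(v[:2]-c)@ax,v[2]]*1000
for r in range(198,264,4): print(r,p[r,284],L(C[r,284]).round(0))
for r in(215,233,240,247):
  print(r,[(u,p[r,u].tolist(),L(C[r,u]).round(0).tolist()) for u in range(264,306,3)])
E
```

```text
198 [46 54 56] [-7. 58. 15.]
202 [46 50 53] [-6. 52. 19.]
206 [69 66 61] [ -4. 105. 200.]
210 [71 68 65] [ -4. 105. 213.]
214 [69 66 61] [ -4. 104. 225.]
218 [68 67 61] [ -4. 105. 239.]
222 [69 66 62] [ -4. 105. 248.]
226 [49 46 45] [ -4. 106. 260.]
230 [42 43 38] [ -4. 106. 271.]
234 [38 35 36] [ -3. 106. 279.]
238 [97 94 88] [ -3. 103. 281.]
242 [96 93 87] [ -3.  99. 281.]
246 [97 97 88] [ -3.  95. 281.]
250 [95 94 86] [ -3.  92. 282.]
254 [57 58 50] [ -3.  88. 281.]
258 [1 5 4] [ -3.  84. 282.]
262 [4 5 3] [ -3.  81. 283.]
215 [(264, [49, 52, 57], [29.0, 29.0, 20.0]), (267, [46, 52, 59], [24.0, 28.0, 19.0]), (270, [44, 46, 55], [18.0, 29.0, 20.0]), (273, [52, 54, 59], [13.0, 29.0, 21.0]), (276, [69, 63, 60], [4.0, 105.0, 229.0]), (279, [68, 64, 60], [1.0, 105.0, 229.0]), (282, [70, 68, 64], [-2.0, 105.0, 229.0]), (285, [70, 66, 62], [-5.0, 104.0, 228.0]), (288, [70, 67, 63], [-8.0, 105.0, 229.0]), (291, [64, 64, 62], [-11.0, 105.0, 228.0]), (294, [44, 47, 55], [-24.0, 29.0, 21.0]), (297, [41, 47, 55], [-29.0, 28.0, 20.0]), (300, [45, 49, 59], [-35.0, 29.0, 21.0]), (303, [45, 50, 5
[... 1103 characters left out ...]
4, 0], [-16.0, 88.0, 253.0]), (300, [12, 7, 15], [-19.0, 89.0, 254.0]), (303, [2, 4, 4], [-22.0, 89.0, 254.0])]
247 [(264, [46, 49, 57], [30.0, -33.0, 22.0]), (267, [45, 49, 55], [25.0, -34.0, 19.0]), (270, [47, 51, 53], [19.0, -34.0, 20.0]), (273, [59, 58, 52], [6.0, 92.0, 277.0]), (276, [78, 76, 71], [4.0, 94.0, 279.0]), (279, [91, 88, 80], [1.0, 94.0, 281.0]), (282, [94, 93, 85], [-2.0, 94.0, 281.0]), (285, [94, 93, 86], [-4.0, 95.0, 282.0]), (288, [89, 88, 80], [-7.0, 95.0, 281.0]), (291, [81, 79, 72], [-10.0, 94.0, 280.0]), (294, [63, 60, 56], [-12.0, 92.0, 276.0]), (297, [4, 6, 1], [-16.0, 87.0, 267.0]), (300, [8, 11, 7], [-1.0, 209.0, 514.0]), (303, [10, 11, 7], [-22.0, 84.0, 260.0])]
```

Call:
{"fn": "jog_arm", "kwargs": {"motion": [[0.5, -10, 2, 0, 0], [0, -10.5, 1, 10, 0], [0, 0, 0, 25, 0], [0, 0, 0, 25, 0], [0, 0, 0, 20, 0], [0, 0, 0, 15, 0], [0, 0, 0, 10, 0], [0, 0, 0, 8, 0], [0, 0, 0, 0, 0], [0, 0, 0, 0, 0]], "force": 30}}

```text
time: 12.03
tool_pos: [0.4866, -0.0976, 0.2591]
tcp_rot: [-1.94, -2.471, 0.0]
wrist_force: [0.4, 0.7, 0.6]
width: 0.503
grip_force: 0.0
```

Call:
{"fn": "jog_arm", "kwargs": {"motion": [[-0.2, 0, 0, 0, 0], [-0.35, 0, 0, 0, 0], [-0.45, 0, 0, 0, 0], [-0.55, 0, 0, 0, 0], [-1, 0, 0, 0, 0], [-1, 0, 0, 0, 0], [-1, 0, 0, 0, 0]]}}

```text
time: 12.62
tool_pos: [0.4866, -0.0973, 0.26]
tcp_rot: [1.939, 2.471, 0.0]
wrist_force: [-1.2, -0.9, 5.7]
width: 0.194
grip_force: 29.6
```

```bash
cat > arc.py <<'E'
# tool-frame per-row shifts: clockwise arc about lamp axis, n rows, dth each
from h import *
c=np.array([.5112,-.1997]);st=bot.read_state();R=cv2.Rodrigues(st["tcp_rot"])[0]
d=st["tool_pos"][:2]-c;r=np.hypot(*d);print("r",r,"radial ang",np.degrees(np.arctan2(d[1],d[0])),"toolx ang",np.degrees(np.arctan2(R[1,0],R[0,0])),st)
for dth in(5,6,7):
    a=np.radians(dth);print(dth,"x",1000*r*(np.cos(a)-1),"y",1000*r*np.sin(a))
E
python3 arc.py
```

```text
r 0.10525851157093757 radial ang 103.49827229075969 toolx ang 103.74876587740438 {'time': 12.6167, 'q': array([-0.2475, -0.0972,  1.9404, -0.0002,  1.2973, -0.4875]), 'joint_vel': array([ 0.0008,  0.0008, -0.0008,  0.001 ,  0.0007, -0.0011]), 'joint_torque': array([  0.2487, -28.9012, -35.0835,   0.1911,  -0.6556,  -0.0212]), 'tool_pos': array([ 0.4866, -0.0973,  0.26  ]), 'tcp_rot': array([1.9389, 2.4705, 0.0005]), 'wrist_force': array([-1.2435, -0.9445,  5.6604]), 'torque': array([-0.0598,  0.4078, -0.0378]), 'grip_force': 29.591651558876038, 'width': 0.1936510169612538}
5 x -0.40054041494091236 y 9.173883756478036
6 x -0.5766171397654126 y 11.002510460350626
7 x -0.784580983709924 y 12.82778569295328
```

Call:
{"fn": "jog_arm", "kwargs": {"motion": [[0, 0, 0, 0, 0], [0, 0, 0, 2.5, 0], [0, 0, 0, 2.5, 0], [-0.3, 0, 0, 0, 0], [-0.45, 0, 0, 0, 0], [-0.6, 0, 0, 0, 0], [-1, 0, 0, 0, 0], [-1, 0, 0, 0, 0], [-1, 0, 0, 0, 0]]}}

```text
time: 13.37
tool_pos: [0.4862, -0.0971, 0.2537]
tcp_rot: [-1.939, -2.471, 0.0]
wrist_force: [-0.0, 0.9, -1.1]
width: 0.206
grip_force: 29.3
```

Call:
{"fn": "jog_arm", "kwargs": {"motion": [[-1, -0.1, 3.7, 0, 2], [-1, -0.3, 7.3, 0, 4], [-1, -0.4, 9.2, 0, 5], [-1, -0.4, 9.2, 0, 5], [-1, -0.4, 9.2, 0, 5]]}}

```text
time: 13.78
tool_pos: [0.5245, -0.0951, 0.2537]
tcp_rot: [-2.361, -2.071, 0.002]
wrist_force: [-0.4, -1.2, -1.8]
width: 0.201
grip_force: 29.5
```

```bash
python3 arc.py|head -1
```

```text
r 0.10548517280795995 radial ang 82.73814022640042 toolx ang 82.523067183433 {'time': 13.7833, 'q': array([-0.2258, -0.0184,  1.8775, -0.0004,  1.2839, -0.0952]), 'joint_vel': array([ 0.0271,  0.219 , -0.2163, -0.0108, -0.003 ,  1.0659]), 'joint_torque': array([  0.2546, -37.7989, -37.639 ,   0.3318,  -0.3167,  -1.0201]), 'tool_pos': array([ 0.5245, -0.0951,  0.2537]), 'tcp_rot': array([-2.3608, -2.0712,  0.0019]), 'wrist_force': array([-0.3585, -1.2139, -1.8144]), 'torque': array([-0.1006,  0.2119,  0.0549]), 'grip_force': 29.536888003349304, 'width': 0.20106902209752428}
```

Going well; no z force now. The remaining 77.3° follows.

Call:
{"fn": "jog_arm", "kwargs": {"motion": [[-1, -0.6, 11, 0, 6], [-1, -0.6, 11, 0, 6], [-1, -0.6, 11, 0, 6], [-1, -0.6, 11, 0, 6], [-1, -0.6, 11, 0, 6], [-1, -0.6, 11, 0, 6], [-1, -0.6, 11, 0, 6], [-1, -0.6, 11, 0, 6], [-1, -0.6, 11, 0, 6], [-1, -0.6, 11, 0, 6]]}}

```text
time: 14.62
tool_pos: [0.6085, -0.1591, 0.2537]
tcp_rot: [-3.081, -0.612, 0.002]
wrist_force: [-1.2, 1.1, -0.8]
width: 0.197
grip_force: 29.6
```

Call:
{"fn": "jog_arm", "kwargs": {"motion": [[-1, -0.5, 9.9, 0, 5.4], [-1, -0.4, 8, 0, 4.4], [-1, -0.2, 5.5, 0, 3], [-1, -0.1, 3.2, 0, 1.7], [-1, 0, 0, 0, 0], [-1, 0, 0, 0, 0], [-1, 0, 0, 0, 0]]}}

```text
time: 15.2
tool_pos: [0.6156, -0.185, 0.2537]
tcp_rot: [3.133, 0.227, 0.001]
wrist_force: [1.4, -1.6, -3.1]
width: 0.202
grip_force: 29.3
```

```bash
python3 arc.py|head -1; cat > lamp.py <<'E'
from h import *
import sys
fn=sys.argv[1]; c0=np.array([.5112,-.1997,.27])
for n in sys.argv[2:]:
    st,p,d=snap(n,fn+n+".png");C=cloud(n,d,st if n=="wrist" else None)
    m=(np.linalg.norm(C-c0,axis=2)<.115)&(C[...,2]>.2)&(p.max(2)<60)
    q=C[m]
    for _ in range(4):
        mu=np.median(q,0); u,s,v=np.linalg.svd(q-q.mean(0),full_matrices=False);nn=v[2];e=(q-q.mean(0))@nn;q=q[abs(e)<max(.004,2*np.std(e))]
        if len(q)<200: break
    if nn[2]<0: nn=-nn
    print(n,len(q),"std",e.std(),"mean",q.mean(0),"light",-nn,"swivel",np.degrees(np.arctan2(nn[1],nn[0])),"tilt deg",np.degrees(np.arcsin(nn[2])))
E
python3 lamp.py l1 scene top
```

```text
r 0.10538845290949096 radial ang 8.04139061830953 toolx ang 8.296211117716714 {'time': 15.2, 'q': array([-0.3304,  0.1904,  1.6517, -0.0004,  1.2988,  1.0957]), 'joint_vel': array([ 0.002 , -0.0032,  0.0004,  0.002 , -0.0001,  0.0013]), 'joint_torque': array([  0.4755, -50.3346, -37.7656,   0.252 ,   1.0513,   0.055 ]), 'tool_pos': array([ 0.6156, -0.185 ,  0.2537]), 'tcp_rot': array([3.1327, 0.2272, 0.0007]), 'wrist_force': array([ 1.4269, -1.5553, -3.1473]), 'torque': array([-0.2918, -0.4418,  0.0592]), 'grip_force': 29.321630001068115, 'width': 0.20207118580885974}
scene 1057 std 0.0037280401609451636 mean [ 0.5188 -0.1781  0.3036] light [-0.119   0.7191 -0.6847] swivel -80.6015800704492 tilt deg 43.20874539913078
top 319 std 0.0009446624766625009 mean [ 0.5851 -0.1962  0.2733] light [-0.1135  0.7626 -0.6368] swivel -81.53438833448159 tilt deg 39.55424597515992
```

Call:
{"fn": "jog_arm", "kwargs": {"motion": [[-1, 0, 2.8, 0, 1.5], [-1, 0, 2.8, 0, 1.5], [-1, 0, 0, 0, 0], [-1, 0, 0, 0, 0], [-1, 0, 0, 0, 0]]}}

```text
time: 15.72
tool_pos: [0.6161, -0.1903, 0.2537]
tcp_rot: [-3.138, -0.144, -0.0]
wrist_force: [4.8, -0.6, -7.0]
width: 0.203
grip_force: 29.4
```

```bash
python3 arc.py|head -1|cut -c1-120
```

```text
r 0.10536989749862134 radial ang 5.140386249450807 toolx ang 5.248748027456772 {'time': 15.7167, 'q': array([-0.3382,  0
```

Call:
{"fn": "jog_arm", "kwargs": {"motion": [[-0.4, 0, 0, 0, 0], [-0.1, 0, 0, 0, 0], [0, 0, 0, 0, 0], [0, 0, 0, -15, 0], [0, 0, 0, -30, 0], [0, 0, 0, -35, 0], [0, 0, 0, -30, 0], [-0.5, -20, -12, 0, 0], [-1, -30, -20, 0, 0], [-1, -30, -20, 0, 0]]}}

```text
time: 16.55
tool_pos: [0.5311, -0.1457, 0.3655]
tcp_rot: [3.138, 0.143, 0.002]
wrist_force: [-1.2, 0.3, -0.5]
width: 0.083
grip_force: 0.0
```

Call:
{"fn": "jog_arm", "kwargs": {"motion": [[-1, -20, -15, 0, 0], [-1, -5, -3, 0, 0], [-1, 0, 0, 0, 0], [-1, 0, 0, 0, 0]]}}

```text
time: 16.88
tool_pos: [0.5054, -0.1303, 0.365]
tcp_rot: [3.137, 0.144, 0.003]
wrist_force: [-0.3, -0.3, -0.4]
width: 0.003
grip_force: 0.0
```

```bash
cat > t.py <<'E'
from h import *
st=bot.read_state();v=st["tool_pos"]-np.array([.5112,-.1997,.27]);f=np.array([-.0912,.9958]);print("forward",v[:2]@f*1000,"side",(v[0]*f[1]-v[1]*f[0])*1000,"z",st["tool_pos"][2],"F",st["wrist_force"])
E
python3 t.py; python3 lamp.py l2 scene top wrist
```

```text
forward 69.61660072804813 side 0.5322197571412269 z 0.3650443302973392 F [-0.2824 -0.3112 -0.4209]
scene 1904 std 0.0015961423532140503 mean [ 0.5264 -0.1962  0.2847] light [-0.078   0.7603 -0.6449] swivel -84.14517850895344 tilt deg 40.15675379342599
top 1307 std 0.001214900921660036 mean [ 0.467  -0.206   0.2793] light [-0.068   0.7684 -0.6364] swivel -84.94110760915211 tilt deg 39.5215506566933
wrist 11760 std 0.0010172377512357178 mean [ 0.5288 -0.194   0.2892] light [-0.0707  0.7646 -0.6406] swivel -84.71645869819692 tilt deg 39.8360742296762
```

Call:
{"fn": "jog_arm", "kwargs": {"motion": [[-1, 0, 0, 25, 0], [-1, 0, 0, 30, 0], [-1, 0, 0, 15, 0], [-1, 0, 0, 0, 0], [-1, 0, 5, 0, 0], [-1, 0, 5, 0, 0], [-1, 0, 5, 0, 0], [-1, 0, 4, 0, 0], [-1, 0, 3, 0, 0], [-1, 0, 0, 0, 0]]}}

```text
time: 17.87
tool_pos: [0.5088, -0.1488, 0.2994]
tcp_rot: [-3.132, -0.144, -0.009]
wrist_force: [-3.3, 15.0, 12.0]
width: 0.004
grip_force: 7.5
```

```bash
python3 t.py; python3 lamp.py l3 scene wrist
```

```text
forward 50.88259324729393 side 2.240666752712771 z 0.2993881790356461 F [-3.3145 14.9639 11.9749]
scene 1697 std 0.005167820221725102 mean [ 0.5487 -0.1858  0.2959] light [-0.1127  0.8223 -0.5577] swivel -82.19477641744565 tilt deg 33.89762823188086
wrist 26977 std 0.011948691189301903 mean [ 0.539  -0.1802  0.325 ] light [-0.2615  0.8839 -0.3878] swivel -73.51987846853876 tilt deg 22.81845185272605
```

Call:
{"fn": "jog_arm", "kwargs": {"motion": [[-1, 0, 0, -3, 0], [-1, 0, 0, -3, 0], [-1, 0, 1, -2, 0], [-1, 0, 1, -1, 0], [-1, 0, 1, -1, 0], [-1, 0, 0, 0, 0]]}}

```text
time: 18.47
tool_pos: [0.5084, -0.1551, 0.3052]
tcp_rot: [-3.138, -0.143, -0.004]
wrist_force: [2.0, 4.1, 0.5]
width: 0.005
grip_force: 2.2
```

```bash
python3 t.py
```

```text
forward 44.66790275355493 side 1.3138534465985297 z 0.3052234405495303 F [2.0387 4.0948 0.5051]
```

Low force now. I'll back off and measure.

Call:
{"fn": "jog_arm", "kwargs": {"motion": [[-1, 0, -10, 0, 0], [-1, 0, -15, -20, 0], [-1, 0, 0, -40, 0], [-1, 0, 0, 0, 0], [-1, 0, 0, 0, 0]]}}

```text
time: 18.88
tool_pos: [0.5064, -0.1309, 0.3677]
tcp_rot: [3.135, 0.143, 0.009]
wrist_force: [-0.1, 1.0, 0.4]
width: 0.003
grip_force: 0.0
```

```bash
python3 t.py; python3 lamp.py l4 scene top wrist
```

```text
forward 68.91533290640645 side 1.4476572856300298 z 0.3677361452223484 F [-0.064   0.9535  0.3927]
scene 1222 std 0.00466187051285585 mean [ 0.541  -0.1828  0.3077] light [-0.0943  0.8771 -0.471 ] swivel -83.86510116857028 tilt deg 28.101094802392154
top 666 std 0.0019548027085025885 mean [ 0.4658 -0.203   0.2898] light [-0.0721  0.8956 -0.439 ] swivel -85.39570893747697 tilt deg 26.042559437052876
wrist 7484 std 0.003962428309953417 mean [ 0.5342 -0.1848  0.3115] light [-0.0731  0.8651 -0.4963] swivel -85.16922139178709 tilt deg 29.75306275179081
```

```bash
cat > lamp.py <<'E'
from h import *
import sys
fn=sys.argv[1]; c0=np.array([.5112,-.1997,.27]);rng=np.random.default_rng(0)
for n in sys.argv[2:]:
    if fn[0]=="=": z=np.load(f"pics/{fn[1:]}{n}.png.npz");p,d,st=z["p"],z["d"],bot.read_state()
    else: st,p,d=snap(n,fn+n+".png")
    C=cloud(n,d,st if n=="wrist" else None)
    m=(np.linalg.norm((C-c0)[...,:2],axis=2)<.09)&(C[...,2]>.2)&(C[...,2]<.334)
    q=C[m];best=None
    for _ in range(400):
        a=q[rng.choice(len(q),3,False)];nn=np.cross(a[1]-a[0],a[2]-a[0]);l=np.linalg.norm(nn)
        if l<5e-4: continue
        i=abs((q-a[0])@(nn/l))<.003
        if best is None or i.sum()>best.sum(): best=i
    q=q[best];u,s,v=np.linalg.svd(q-q.mean(0),full_matrices=False);nn=v[2]*np.sign(-v[2][1])
    print(n,m.sum(),len(q),"offset",(q.mean(0)-c0)@nn*1000,"swivel",np.degrees(np.arctan2(nn[1],nn[0])),"tilt",np.degrees(np.arcsin(nn[2])))
E
python3 lamp.py =l4 scene top wrist; python3 lamp.py =l2 scene top wrist
```

```text
scene 1178 670 offset -59.9201240653792 swivel -85.20914968997357 tilt -66.24809292983002
top 899 665 offset 7.826231989074209 swivel -84.88057357388693 tilt 24.973856166695416
wrist 8156 5218 offset -58.51058087286084 swivel -85.1887644542096 tilt -67.85710333387966
scene 2240 1830 offset 7.994617911091382 swivel -84.47470962971813 tilt 39.60984859270192
top 1520 1313 offset 7.75871661568629 swivel -84.86513147484979 tilt 39.392531366855195
wrist 15186 12685 offset 8.08007432403853 swivel -84.68072343340593 tilt 39.952871117693704
```

Call:
{"fn": "jog_arm", "kwargs": {"motion": [[-1, 0, 0, 30, 0], [-1, 0, 0, 30, 0], [-1, 0, 0, 0, 0], [-1, 0, 12, 0, 0], [-1, 0, 10, 0, 0], [-1, 0, 3, 0, 0], [-1, 0, 1.3, -0.5, 0], [-1, 0, 1, -0.5, 0], [-1, 0, 0, 0, 0], [-1, 0, 0, 0, 0]]}}

```text
time: 19.87
tool_pos: [0.5078, -0.1574, 0.306]
tcp_rot: [3.138, 0.144, 0.002]
wrist_force: [-0.6, 2.3, 0.8]
width: -0.002
grip_force: 1.3
```

```bash
python3 t.py
```

```text
forward 42.452884742104324 side 0.5032689465484532 z 0.3060121941382581 F [-0.6154  2.3471  0.7873]
```

Call:
{"fn": "jog_arm", "kwargs": {"motion": [[-1, 0, -10, 0, 0], [-1, 0, -20, -20, 0], [-1, 0, 0, -40, 0], [-1, -30, 0, -20, 0], [-1, -40, 0, 0, 0], [-1, -30, -20, 0, 0], [-1, 0, -30, 0, 0], [-1, 0, 0, 0, 0], [-1, 0, 0, 0, 0]]}}

```text
time: 20.62
tool_pos: [0.4006, -0.086, 0.3861]
tcp_rot: [3.136, 0.147, 0.005]
wrist_force: [-0.3, 0.2, 0.6]
width: 0.002
grip_force: 0.0
```

```bash
python3 t.py; python3 lamp.py l5 scene top wrist
```

```text
forward 123.30567248951742 side -99.71665760634066 z 0.3860521988802299 F [-0.2679  0.1625  0.5695]
scene 983 664 offset -59.86708162031814 swivel -85.1775848474794 tilt -70.04470058911828
top 791 544 offset 7.79494099262883 swivel -85.11542379941514 tilt 22.851113743045552
wrist 7344 5874 offset -59.56281959650384 swivel -85.09687676889986 tilt -68.02200861224702
```

View pics/l5scene.png

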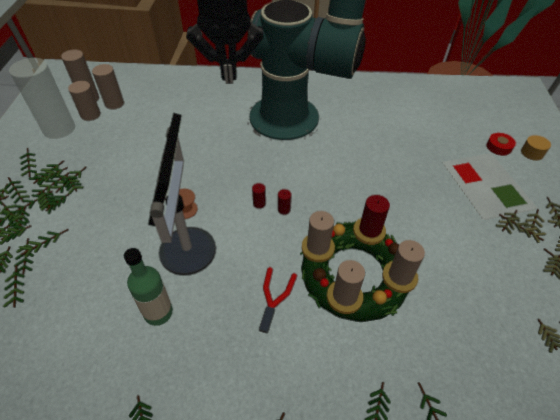

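The scene view shows the candle upright on the plate at (374,215), with the lamp facing it and the bystanders in place. I'll look at the panel's back face up close for a firmer tilt figure.

Call:
{"fn": "jog_arm", "kwargs": {"motion": [[-1, 0, 20, -10, 0], [-1, 0, 40, -10, 0], [-1, 0, 40, 0, 0], [-1, 0, 40, 0, 0], [-1, 0, 40, 0, 0], [-1, 0, 40, 0, 0], [-1, 10, 40, 0, 0], [-1, 0, 20, 0, 0], [-1, 0, 0, 0, 0], [-1, 0, 0, 0, 0]]}}

```text
time: 21.6
tool_pos: [0.436, -0.3665, 0.4033]
tcp_rot: [-3.136, -0.139, 0.004]
wrist_force: [-0.1, -0.6, -0.3]
width: 0.004
grip_force: 0.0
```

```bash
python3 t.py; python3 lamp.py l6 wrist top
```

```text
forward -159.2135372837354 side -90.05894260766404 z 0.4033453387904184 F [-0.1053 -0.5602 -0.2966]
wrist 28229 26562 offset 9.24772141952487 swivel -85.23369234979576 tilt 21.535311447410393
top 1612 1086 offset 7.92666555233266 swivel -84.9536602734433 tilt 22.688875622753564
```

```bash
python3 -c "
from workcell import bot
print(bot.finish_job())"
```

```text
the job is handed in; nothing more can be done
None
```

The job is handed in at about 21.7 s: the wine-red candle stands upright within about 2 mm of the middle of the plate, the lamp head is aimed within about 1° of its middle, and the bottle, spool and cutters look unmoved in the last scene picture.

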